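Load one cassette and open its drying-air valve

ROBOT

A 6-joint arm with a two-finger parallel gripper is mounted at the origin on the work surface. World frame = base frame: x ahead of the robot, y to its left, z up, the work surface at z = 0. Lengths are in m, angles in rad, forces in N, time in s.
With the tool pointing down it reaches from about 0.35 to 0.975 m from the base axis. Payload 4.9 kg.
Tool frame: the origin (TCP) lies midway between the tips of the shut fingers; the grasp point (between the pads) lies behind it (manip.grasp_offset is the y of the grasp point in the tool frame, in m); y points along the fingers, z is the direction in which the jaws open and shut, and the axes are right-handed (so a half turn about y gives the same grasp; the last joint's range is limited). The gripper opens to 85 mm and grips with 20 to 120 N. Pads are 22 mm wide; open, the fingers measure 114 mm over their backs; the gripper's body (76 mm by 85 mm) begins 54 mm behind the grasp point. The pads swing forward as they close: fully open they stand 13 mm farther back than shut.
Start: joints at [1.076, 0.053, 1.613, -0, 1.476, -0.119], TCP at [0.229, 0.581, 0.231] pointing down, gripper open.
Joint ranges: [-3.01, 3.01], [-1.01, 2.22], [0.06, 2.58], [-1.02, 4.17], [0.09, 2.62], [-3.14, 3.14]. Speed limits (rad/s): [2.57, 2.57, 3.14, 3.14, 3.14, 3.14].

INTERFACE

Orientations are given as a unit quaternion [w, x, y, z].
In Python, from plant import manip gives the robot as it stands. The module is installed in compiled form; this text tells all that it offers.
- The arm moves only by the shell command python3 -m jog 'ROWS'. ROWS is a JSON object of lists of equal length, an entry for each row: "offset": the shift along the world's x, y, z in units of 50 mm (1.0 is 50 mm), a list of three; "angular": the turn, a rotation vector about the world's x, y, z in units of 6 degrees (1.0 is 6 degrees), a list of three; "jaw": the finger opening in mm, from 0 to 85.4. In form: {"offset": [[tx, ty, tz], ...], "angular": [[ax, ay, az], ...], "jaw": [jaw, ...]}. A call has 1 to 12 rows; each row shifts and turns the commanded pose from where the row before left it; what a row does not reach is not made up. A row lasts 1/10 s, in which the tool goes at most 50 mm and 8.59 degrees, less where a joint would pass 70% of its speed; a pose out of reach is approached as far as the arm can. A call is refused whole if a number of a shift passes 1 or a number of a turn 1, either way. A call with a gripper value outside its range is refused whole. The fingers move at their own pace and stop on an object; the grip force is fixed at half the most. Time passes only in rows, so rows that do not move let the fingers close. It gives the time, the measured TCP pose, the force and the opening at its end, in the units of the state.
- manip.state(): the state, without advancing time (a new reading comes with each control period).
- manip.grab_frame(name): name is "side" or "top" or "wrist"; returns the picture (480x640x3 uint8, blue, green, red); there is no depth.
- manip.camera_model(name): a dict with "fx", "fy", "cx", "cy" (pixels), "rvec" (rotation vector, rad) and "tvec" (3), from world to camera coordinates, as OpenCV has them; the wrist camera has in their place "mount" (4x4, takes a point from camera to tool coordinates, whose origin is the TCP and whose axes are the tool frame's). Camera axes: x right, y down, z forward; pixel columns grow to the right and rows downward; lengths in m; the calibration is good to about 2 mm. A picture is of the moment at which its call begins: read the wrist's pose just before it. camera_model takes no time and is no camera call.
- manip.job_done(): hands the job in, once; it reports no verdict.
The state is a dict: "time": time; "joint_pos": joint angles; "joint_vel": joint speeds; "joint_efforts": joint torques, N m; "tool_pos": TCP position; "tool_rot": TCP orientation; "contact_force": force on the tool from outside, world axes, zero at the start; "ft_torque": the same for the moment, N m; "gripper_width": opening from 0.0 (shut) to 1.0 (fully open).
Only numpy, scipy, OpenCV 4.12 (cv2) and the standard library are available. Lean on these libraries where they do the work, as an engineer would, in place of code of your own. Each camera call takes 0.05 s, during which the arm holds its last target.

TASK

Push the orange paddle all the way in once and let it spring back, so that exactly one cassette slides out of the bottom of the magazine onto the drying tray and the stack drops down. Then turn the blue lever on the valve panel until it points at its green tick, without touching the red, yellow and white valves beside it. Leave the jar, the beaker and the tip box where they are.

Things in the scene. Friction and masses are not known exactly. Their poses are not given: they have to be found in the camera images.
- valve_panel: grey box, 150 x 350 x 45 mm (x, y, z), fixed to the bench, carrying four lever valves in a row along its y axis at 85 mm pitch. Origin at the centre of its underside; its -x side faces the robot, brass pipe stubs at its +x side
- magazine: fixed aluminium stand, deck 20 mm high, with a clear upright magazine (52 x 40 mm, top 72 mm above the bench) holding four stacked cassettes. Origin on the bench under the magazine's centre; +x is the way the bottom cassette is pushed out. Stand: x = -121 to 100 mm, 70 mm wide. Drying tray: deck from x = 26 to 96 mm between blue rails 6 mm high, with a blue end stop
- pusher (a joint): pusher slide in m along the magazine's +x: 0 = fully back (rest), 0.064 = fully in, at its stop. Its steel blade drives out the bottom cassette; only a full stroke carries it clear of the magazine. A damped spring (1 N at rest, 2.8 N fully in) returns it when let go; the stack then drops by one
- pusher_pad (a point): point on the back (-x) face of the pusher's upright orange paddle, where to push along the magazine's +x: on its centre line, 85 mm above the bench; it moves with the pusher. The paddle is 36 mm wide (y), 6 mm thick (x) and reaches from 27 to 101 mm above the bench
- valve_blue_base: fixed steel collar, 34 mm across, 6 mm high, of the valve with the blue lever (the drying tray's). Origin on the turning axis, on the panel's top, 45 mm above the bench; axes parallel to the panel's. A dark flat disc 83 mm across lies under it; just outside that, about 48 mm from the axis, a white tick marks shut and a green tick the working setting
- valve_blue (a joint): blue lever's angle in rad: 0 (white tick) = along the base's -x; grows clockwise from above, towards the base's +y, to a stop at 1.5; green tick at 1.047. Straight lever 10 mm thick, reaching 42 mm from the axis, 61 to 81 mm above the bench; hub 24 mm across, 77 mm high. Dry friction (0.05 N m) keeps it where it is left
- valve_red_base: fixed steel collar, 34 mm across, 6 mm high, of the valve with the red lever, a neighbour not to be touched. Origin on the turning axis, on the panel's top, 45 mm above the bench; axes parallel to the panel's. A dark flat disc 83 mm across lies under it; just outside that, about 48 mm from the axis, a white tick marks shut and a green tick the working setting
- valve_red (a joint): red lever's angle in rad: 0 (white tick) = along the base's -x; grows clockwise from above, towards the base's +y, to a stop at 1.5; green tick at 1.047. Straight lever 10 mm thick, reaching 42 mm from the axis, 61 to 81 mm above the bench; hub 24 mm across, 77 mm high. Dry friction (0.05 N m) keeps it where it is left
- valve_yellow_base: fixed steel collar, 34 mm across, 6 mm high, of the valve with the yellow lever, a neighbour not to be touched. Origin on the turning axis, on the panel's top, 45 mm above the bench; axes parallel to the panel's. A dark flat disc 83 mm across lies under it; just outside that, about 48 mm from the axis, a white tick marks shut and a green tick the working setting
- valve_yellow (a joint): yellow lever's angle in rad: 0 (white tick) = along the base's -x; grows clockwise from above, towards the base's +y, to a stop at 1.5; green tick at 1.047. Straight lever 10 mm thick, reaching 42 mm from the axis, 61 to 81 mm above the bench; hub 24 mm across, 77 mm high. Dry friction (0.05 N m) keeps it where it is left
- valve_white_base: fixed steel collar, 34 mm across, 6 mm high, of the valve with the white lever, a neighbour not to be touched. Origin on the turning axis, on the panel's top, 45 mm above the bench; axes parallel to the panel's. A dark flat disc 83 mm across lies under it; just outside that, about 48 mm from the axis, a white tick marks shut and a green tick the working setting
- valve_white (a joint): white lever's angle in rad: 0 (white tick) = along the base's -x; grows clockwise from above, towards the base's +y, to a stop at 1.5; green tick at 1.047. Straight lever 10 mm thick, reaching 42 mm from the axis, 61 to 81 mm above the bench; hub 24 mm across, 77 mm high. Dry friction (0.05 N m) keeps it where it is left
- cassette1: white flat cassette with a blue end, 42 x 30 x 8 mm, bottom of the stack; origin at the centre of its underside, x along the 42 mm length
- cassette2: white flat cassette with a blue end, 42 x 30 x 8 mm, second of the stack; origin at the centre of its underside, x along the 42 mm length
- cassette3: white flat cassette with a blue end, 42 x 30 x 8 mm, third of the stack; origin at the centre of its underside, x along the 42 mm length
- cassette4: white flat cassette with a blue end, 42 x 30 x 8 mm, top of the stack; origin at the centre of its underside, x along the 42 mm length
- jar: closed glass jar with a blue cap, 60 mm across, 85 mm tall, loose bystander; origin at the centre of its underside
- beaker: glass beaker, 60 mm across, 70 mm tall, loose bystander; origin at the centre of its underside
- tip_box: yellow box of pipette tips, 84 x 124 x 51 mm, loose bystander; origin at the centre of its underside
There are look-alikes about, which are no part of the job. Of the things like the magazine, leave any that is purple; of the rest the larger one is meant.

How it is judged:
On the way, in this order (a step that is already met when the one before it is completed fails the run):
1. one cassette lies on the drying tray, the paddle is back and the stack has dropped (x of cassette1 in the frame of magazine between 0.048 and 0.08 m and y of cassette1 in the frame of magazine between -0.004 and 0.004 m and z of cassette1 in the frame of magazine below 0.0225 m and angle between cassette1's own z axis and vertical below 0.08 rad and value of joint pusher below 0.004 m and x of cassette2 in the frame of magazine between -0.004 and 0.004 m and z of cassette2 in the frame of magazine below 0.023 m and x of cassette3 in the frame of magazine between -0.004 and 0.004 m and z of cassette3 in the frame of magazine below 0.031 m and x of cassette4 in the frame of magazine between -0.004 and 0.004 m and z of cassette4 in the frame of magazine below 0.039 m), for 0.2 s.
2. the blue lever points at its green tick (value of joint valve_blue between 0.907 and 1.187 rad and velocity of joint valve_blue between -0.05 and 0.05 rad/s), for 0.2 s.
At the end, for the whole second after the job is handed in: The bottom cassette lies flat on the tray, its centre 48 to 80 mm ahead of the magazine's centre; the pusher is back within 4 mm; the other three stand in the magazine, dropped by one; the blue lever is within 0.14 rad (8 degrees) of its green tick; all at rest (all of step 1 and all of step 2 and linear speed of each of cassette1, cassette2, cassette3, cassette4 below 0.02 m/s); the robot touches nothing.
It fails at once if a neighbouring valve (red, yellow or white) is touched (contact force between any of valve_red_base, valve_yellow_base, valve_white_base and the fingers above 0.5 N or contact force between any of valve_red_base, valve_yellow_base, valve_white_base and the arm above 0.5 N).
It fails at once if a second cassette is pushed out of the magazine (x of cassette2 in the frame of magazine above 0.012 m).
It fails at once if the jar, beaker or tip box is moved (distance of any of jar, beaker, tip_box from where it was at the start of the episode above 0.015 m).
It also fails if it takes over 54 s, if anything falls off the work surface, if the arm or the gripper's body presses on something with over 40 N, if the wrist force passes 120 N, or if a joint passes its speed limit or range.

## Working session

There is one attempt and no reset: what is moved stays moved. The work goes in short steps, Python scripts to look and compute and a shell command to move; the robot and the scene stay as the last step left them, time stands still between calls to the robot, and variables do not carry over. Pictures are saved under pics/ and viewed, and the job is handed in when it is done.

```bash
mkdir -p pics; python3 - <<'E'
from plant import manip
import cv2
s=manip.state();print(s)
for n in("side","top"):
    cv2.imwrite(f"pics/{n}0.png",manip.grab_frame(n)); print(manip.camera_model(n))
print(manip.camera_model("wrist"),manip.grasp_offset)
E
```

```text
{'time': 0.0, 'joint_pos': array([ 1.07602607e+00,  5.33686792e-02,  1.61434563e+00,  1.81039154e-05,
        1.47597502e+00, -1.19007090e-01]), 'joint_vel': array([ 6.60105375e-04,  1.97705198e-03, -1.15787825e-04, -9.83750750e-05,
        6.73457749e-04, -1.78284296e-03]), 'joint_efforts': array([-1.59266501e-04, -3.93662918e+01, -3.70184863e+01, -4.67074324e-05,
        6.68566834e-03,  2.38504145e-05]), 'tool_pos': array([0.22905809, 0.58082742, 0.23002484]), 'tool_rot': array([-0.69395797,  0.69536743, -0.13230266,  0.13184264]), 'contact_force': array([-0.0790196 ,  0.19953028, -0.15515192]), 'ft_torque': array([-0.04497451,  0.03578902, -0.00829013]), 'gripper_width': 1.0013141706464985}
{'fx': 477.17959777916496, 'fy': 477.17959777916496, 'cx': 318.4943859032538, 'cy': 242.24800654914864, 'rvec': array([ 2.12989277, -0.8606509 ,  0.4028666 ]), 'tvec': array([-0.34084102,  0.3463638 ,  0.72661365])}
{'fx': 472.9612912899392, 'fy': 472.9612912899392, 'cx': 322.6975608661491, 'cy': 235.89909387128537, 'rvec': array([ 2.17250732, -2.20949076,  0.1122265 ]), 'tvec': array([0.07370192, 0.55907777, 0.9905471 ])}
{'fx': 353.6775624625632, 'fy': 353.6775624625632, 'cx': 315.6127985833675, 'cy': 242.86437614339536, 'mount': array([[-7.82605075e-04,  9.59191136e-01,  2.82757409e-01,
        -7.22415828e-02],
       [-1.09480781e-04, -2.82757576e-01,  9.59191400e-01,
        -1.41950003e-01],
       [ 9.99999688e-01,  7.19711555e-04,  3.26300508e-04,
         6.00203127e-04],
       [ 0.00000000e+00,  0.00000000e+00,  0.00000000e+00,
         1.00000000e+00]])} -0.0187
```

View pics/side0.png

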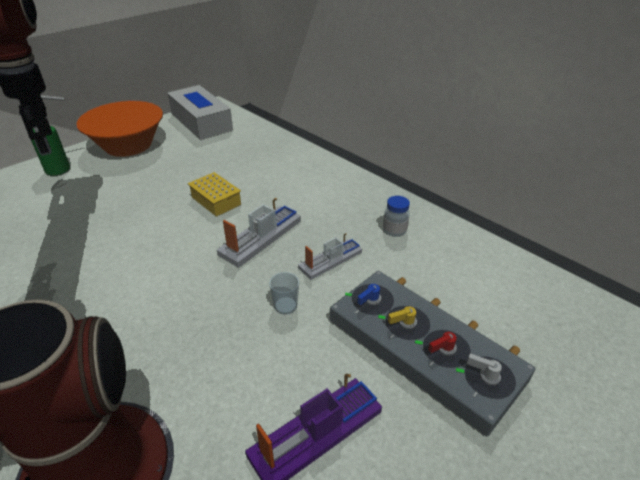

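View pics/top0.png

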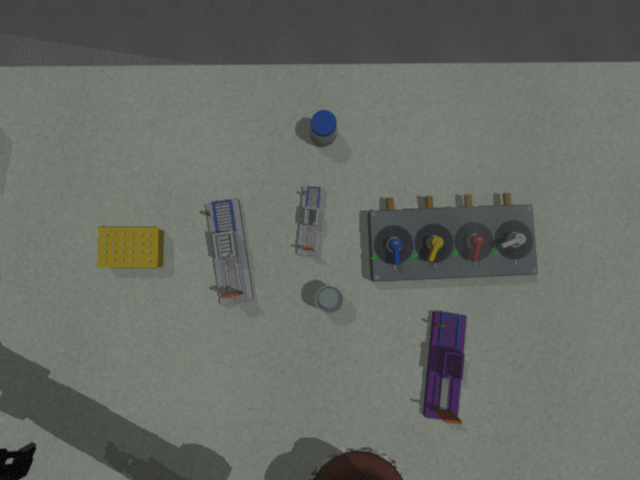

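The top view shows the larger grey magazine at about (230,250), with its paddle at (230,294). The smaller look-alike is at (311,220) and the purple one at (446,365). The panel runs from (370,210) to (536,280), with the blue valve at about (394,244). I'll zoom in next.

```bash
cat > h.py <<'E'
import numpy as np, cv2
from plant import manip
from scipy.spatial.transform import Rotation as R
def pose(n):
    c=manip.camera_model(n)
    K=np.array([[c['fx'],0,c['cx']],[0,c['fy'],c['cy']],[0,0,1]])
    if 'mount' in c:
        s=manip.state(); q=s['tool_rot']; T=np.eye(4); T[:3,:3]=R.from_quat([q[1],q[2],q[3],q[0]]).as_matrix(); T[:3,3]=s['tool_pos']
        M=T@c['mount']; return K,M[:3,:3].T,-M[:3,:3].T@M[:3,3]
    return K,cv2.Rodrigues(c['rvec'])[0],c['tvec']
def ray(P,uv,z):
    K,r,t=P; o=-r.T@t; d=r.T@np.linalg.solve(K,[uv[0],uv[1],1.]); return o+d*(z-o[2])/d[2]
def proj(P,X):
    K,r,t=P; x=K@(r@np.asarray(X,float)+t); return x[:2]/x[2]
E
python3 - <<'E'
import cv2
t=cv2.imread('pics/top0.png')
cv2.imwrite('pics/z1.png',cv2.resize(t[190:310,190:340],None,fx=5,fy=5,interpolation=2))
cv2.imwrite('pics/z2.png',cv2.resize(t[190:290,360:540],None,fx=4.4,fy=4.4,interpolation=2))
s=cv2.imread('pics/side0.png')
cv2.imwrite('pics/z3.png',cv2.resize(s[185:275,210:330],None,fx=6,fy=6,interpolation=2))
E
```

```text
(no output)
```

View pics/z1.png

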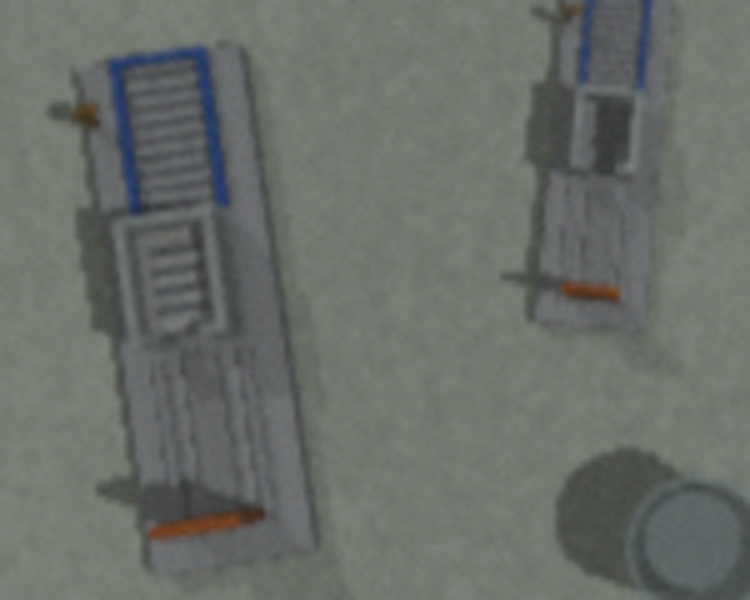

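View pics/z2.png

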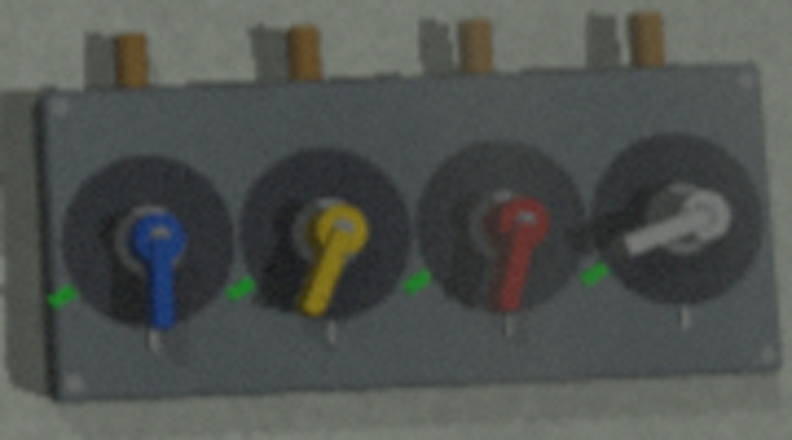

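View pics/z3.png

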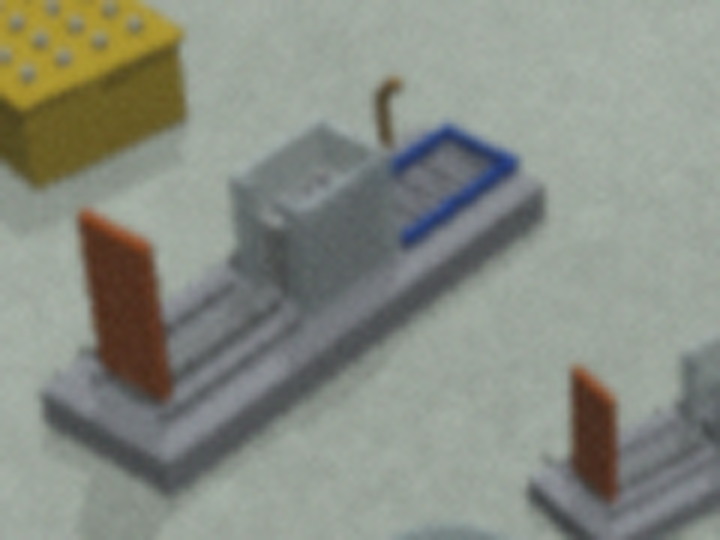

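```bash
python3 - <<'E'
from h import *
P=pose('top'); S=pose('side')
st=[ray(P,(190+u/5,190+v/5),.02) for u,v in[(78,68),(240,43),(318,545),(150,572)]]
for p in st: print(p.round(4))
ax=(st[0]+st[1]-st[2]-st[3])/2; print('len',np.linalg.norm(ax),'w',np.linalg.norm(st[0]-st[1]),np.linalg.norm(st[2]-st[3])); ax/=np.linalg.norm(ax); c=sum(st)/4
yaw=np.arctan2(ax[1],ax[0]); print('yaw deg',np.degrees(yaw),'origin',c+ax*0.0105)
O=c+ax*.0105; O[2]=0; Y=np.array([-ax[1],ax[0],0])
pd=[ray(P,(190+u/5,190+v/5),.101) for u,v in[(150,533),(265,513)]]
for p in pd+[ray(P,(190+u/5,190+v/5),.072) for u,v in[(112,215),(212,205),(240,332),(130,348)]]: print('local',((p-O)@ax).round(4),((p-O)@Y).round(4))
# check in side: paddle corners
pb=O+ax*((sum(pd)/2-O)@ax)
for y in(.018,-.018):print('side pix',proj(S,pb+Y*y+[0,0,.101-pb[2]]), 6*(proj(S,pb+Y*y+[0,0,.101-pb[2]])-[210,185]))
pc=[ray(P,(360+u/4.4,190+v/4.4),.045) for u,v in[(40,92),(757,65),(780,370),(57,398)]]
for p in pc: print(p.round(4))
px=(pc[0]+pc[1]-pc[2]-pc[3])/2; print(np.linalg.norm(px),np.linalg.norm(pc[0]-pc[1]));
py=(pc[0]+pc[3]-pc[1]-pc[2])/2; print('pan yaw',np.degrees(np.arctan2(px[1],px[0])),np.degrees(np.arctan2(-py[0],py[1])), sum(pc)/4)
for n,(u,v) in dict(disc=(148,240),ycol=(327,234),wt=(155,340),gt=(62,296)).items(): print(n,ray(P,(360+u/4.4,190+v/4.4),.045))
print('hub',ray(P,(360+157/4.4,190+235/4.4),.077),'tip',ray(P,(360+164/4.4,190+326/4.4),.081))
for n,(u,v,z) in dict(jar=(323,123,.085),beak=(329,298,.07),tip=(131,246,.051)).items(): print(n,ray(P,(u,v),z))
E
```

```text
[0.6339 0.3141 0.02  ]
[0.6437 0.2448 0.02  ]
[0.4289 0.2127 0.02  ]
[0.4189 0.2834 0.02  ]
len 0.21715235381342046 w 0.06993751527947412 0.07142034171891533
yaw deg 8.310177977303505 origin [0.54172951 0.26527165 0.02      ]
local -0.1015 0.0173
local -0.1011 -0.0278
local 0.0271 0.0196
local 0.0246 -0.0208
local -0.0281 -0.0243
local -0.0274 0.0202
side pix [221.8553557 219.5017937] [ 71.13213423 207.01076219]
side pix [233.4875136  225.65824209] [140.92508157 243.94945255]
[ 0.6096 -0.0338  0.045 ]
[ 0.6175 -0.3807  0.045 ]
[ 0.4708 -0.3839  0.045 ]
[ 0.4638 -0.0381  0.045 ]
0.14630326396629595 0.3470348120888195
pan yaw 1.4744428872122133 1.2420288059318287 [ 0.54040774 -0.20912384  0.045     ]
disc [ 0.53782914 -0.08347407  0.045     ]
ycol [ 0.53928948 -0.16922724  0.045     ]
wt [ 0.49028889 -0.08538803  0.045     ]
gt [ 0.51188953 -0.04173328  0.045     ]
hub [ 0.53817081 -0.0821524   0.077     ] tip [ 0.49620438 -0.08339447  0.081     ]
jar [0.78676003 0.06098179 0.085     ]
beak [0.43053077 0.05488303 0.07      ]
tip [0.54336948 0.45954079 0.051     ]
```

```bash
python3 - <<'E'
from h import *
s=manip.state();q=s['tool_rot'];M=R.from_quat([q[1],q[2],q[3],q[0]]).as_matrix();print(M.round(3))
print('x yaw',np.degrees(np.arctan2(M[1,0],M[0,0])),'z yaw',np.degrees(np.arctan2(M[1,2],M[0,2])))
cv2.imwrite('pics/w0.png',manip.grab_frame('wrist'))
E
```

```text
[[ 0.93  -0.001  0.367]
 [-0.367 -0.002  0.93 ]
 [-0.    -1.    -0.002]]
x yaw -21.529844197495127 z yaw 68.47017928540915
```

View pics/w0.png

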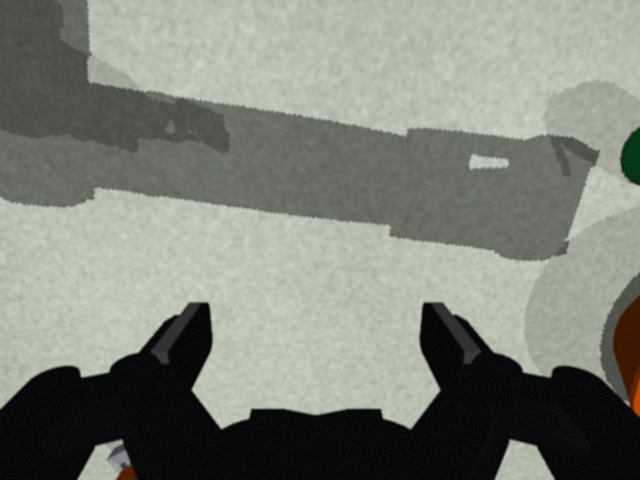

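The tool's x axis is at yaw -21.5°. I'll turn it by +30° so it lines up with the magazine axis (8.3°), shut the jaws and move to hover behind the paddle.

```bash
python3 -m jog '{"offset":[[0.35,-0.67,0],[0.35,-0.67,0],[0.35,-0.67,0],[0.35,-0.67,0],[0.35,-0.67,0],[0.35,-0.67,0],[0.35,-0.67,0],[0.35,-0.67,0],[0.35,-0.67,0],[0.35,-0.67,0],[0,0,0],[0,0,0]],"angular":[[0,0,0.5],[0,0,0.5],[0,0,0.5],[0,0,0.5],[0,0,0.5],[0,0,0.5],[0,0,0.5],[0,0,0.5],[0,0,0.5],[0,0,0.5],[0,0,0],[0,0,0]],"jaw":[0,0,0,0,0,0,0,0,0,0,0,0]}'
python3 - <<'E'
from h import *
P=pose('wrist'); im=manip.grab_frame('wrist'); cv2.imwrite('pics/w1.png',im)
O=np.array([.5417,.2653,0]);a=np.radians(8.3);ax=np.array([np.cos(a),np.sin(a),0]);Y=np.array([-ax[1],ax[0],0])
for n,(x,y,z) in dict(pt1=(-.104,.018,.101),pt2=(-.104,-.018,.101),st1=(-.121,.035,.02),st2=(-.121,-.035,.02),st3=(.1,-.035,.02),st4=(.1,.035,.02)).items(): print(n,proj(P,O+ax*x+Y*y+[0,0,z]).round())
E
```

```text
time: 1.35
tool_pos: [0.4045, 0.2459, 0.2311]
tool_rot: [0.705, -0.705, -0.051, 0.052]
contact_force: [-0.6, -0.4, 0.1]
gripper_width: -0.001
pt1 [336. 274.]
pt2 [292. 274.]
st1 [348. 229.]
st2 [280. 229.]
st3 [285. 407.]
st4 [343. 407.]
```

View pics/w1.png

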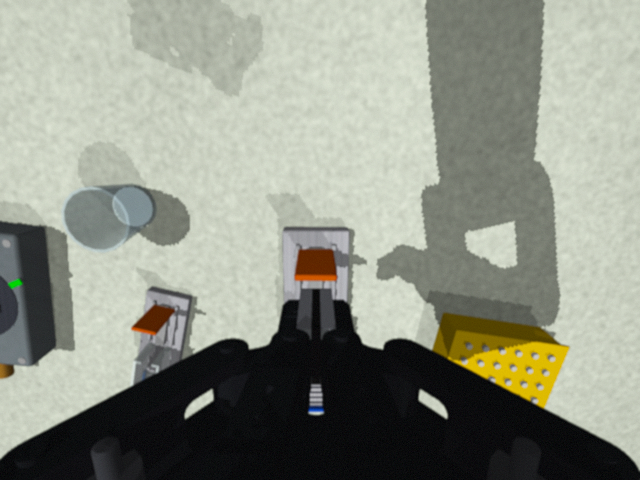

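The picture agrees with the prediction: the stand's back corners are at (283,228) and (350,228), and the paddle is centred at u≈315, in line with the fingers. Next I'll descend behind the paddle.

```bash
python3 -m jog '{"offset":[[0,0,-0.5],[0,0,-0.5],[0,0,-0.5],[0,0,-0.5],[0,0,-0.5],[0,0,-0.4],[0,0,-0.2],[0,0,0],[0,0,0]],"angular":[[0,0,0],[0,0,0],[0,0,0],[0,0,0],[0,0,0],[0,0,0],[0,0,0],[0,0,0],[0,0,0]],"jaw":[0,0,0,0,0,0,0,0,0]}'
python3 - <<'E'
from h import *
for n in('wrist','side'):
  im=manip.grab_frame(n); 
  if n=='side': im=cv2.resize(im[120:300,150:390],None,fx=3.3,fy=3.3)
  cv2.imwrite(f'pics/{n}2.png',im)
E
```

```text
time: 2.3
tool_pos: [0.4046, 0.2471, 0.0771]
tool_rot: [0.705, -0.705, -0.053, 0.052]
contact_force: [-0.4, -0.1, 1.0]
gripper_width: -0.001
```

View pics/wrist2.png

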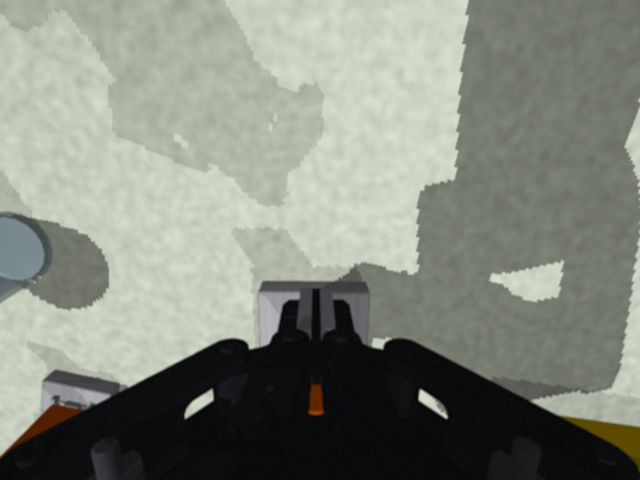

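View pics/side2.png

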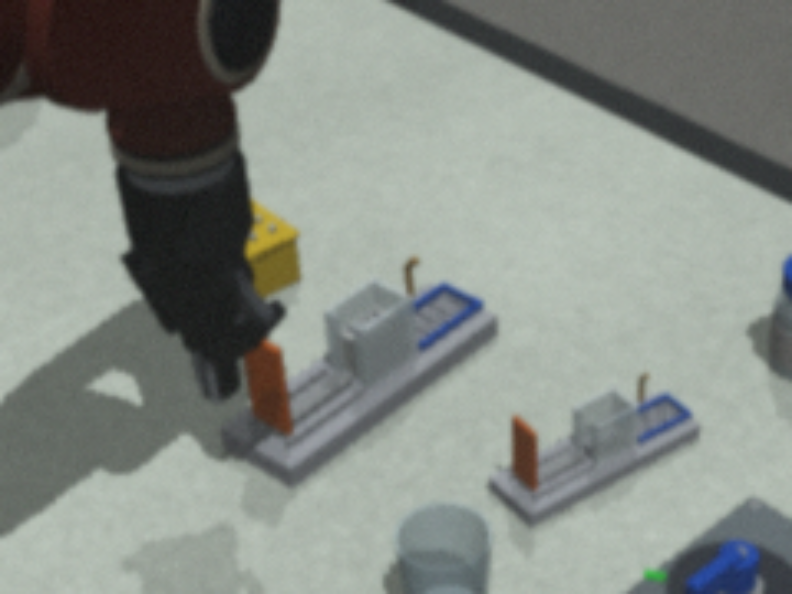

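The fingers sit cleanly behind the paddle (wrist view: stand centre at u≈315, fingers at u≈316). I'll start the push.

```bash
python3 -m jog '{"offset":[[0.16,0.023,0],[0.16,0.023,0],[0.16,0.023,0],[0.16,0.023,0],[0.16,0.023,0],[0.16,0.023,0],[0.16,0.023,0],[0.16,0.023,0],[0.16,0.023,0],[0.1,0.015,0],[0,0,0],[0,0,0]],"angular":[[0,0,0],[0,0,0],[0,0,0],[0,0,0],[0,0,0],[0,0,0],[0,0,0],[0,0,0],[0,0,0],[0,0,0],[0,0,0],[0,0,0]],"jaw":[0,0,0,0,0,0,0,0,0,0,0,0]}'
python3 - <<'E'
from h import *
im=manip.grab_frame('side');im=cv2.resize(im[120:300,150:390],None,fx=3.3,fy=3.3)
cv2.imwrite('pics/side3.png',im)
E
```

```text
time: 3.6
tool_pos: [0.4815, 0.2574, 0.0762]
tool_rot: [-0.705, 0.705, 0.052, -0.052]
contact_force: [-3.1, -1.1, 1.5]
gripper_width: -0.001
```

View pics/side3.png

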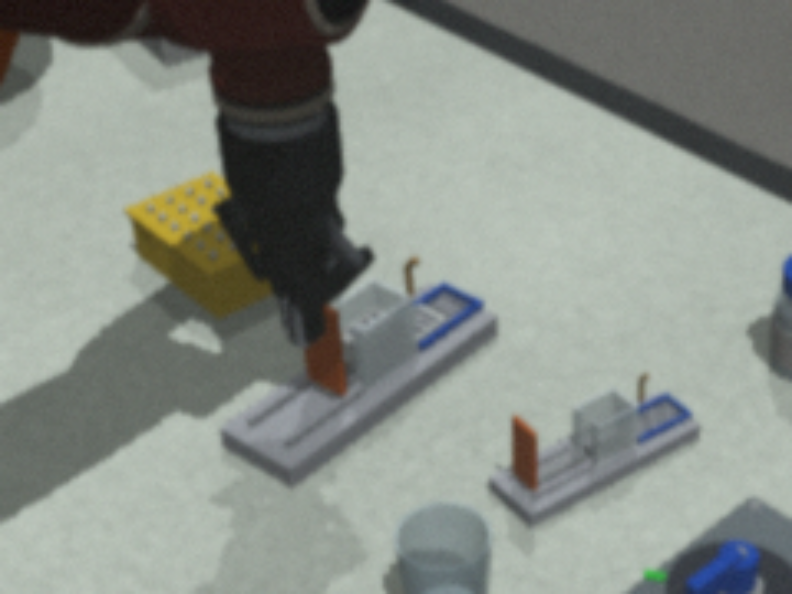

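The paddle is moving, with about 2.7 N against it, and the cassette is coming out. I'll push on slowly until it meets the stop.

```bash
python3 -m jog '{"offset":[[0.1,0.015,0],[0.08,0.011,0],[0,0,0],[0,0,0]],"angular":[[0,0,0],[0,0,0],[0,0,0],[0,0,0]],"jaw":[0,0,0,0]}'
python3 -m jog '{"offset":[[0.04,0.006,0],[0,0,0],[0,0,0]],"angular":[[0,0,0],[0,0,0],[0,0,0]],"jaw":[0,0,0]}'
```

```text
time: 4.05
tool_pos: [0.4904, 0.2587, 0.0761]
tool_rot: [-0.705, 0.705, 0.052, -0.052]
contact_force: [-2.0, 0.5, 0.1]
gripper_width: 0.0
time: 4.35
tool_pos: [0.4922, 0.259, 0.0761]
tool_rot: [-0.705, 0.705, 0.052, -0.052]
contact_force: [-1.8, -0.9, -1.1]
gripper_width: 0.004
```

```bash
python3 -m jog '{"offset":[[0.06,0.009,0],[0,0,0],[0,0,0]],"angular":[[0,0,0],[0,0,0],[0,0,0]],"jaw":[0,0,0]}'
python3 -m jog '{"offset":[[0.04,0.006,0],[0,0,0],[0,0,0]],"angular":[[0,0,0],[0,0,0],[0,0,0]],"jaw":[0,0,0]}'
```

```text
time: 4.65
tool_pos: [0.4924, 0.259, 0.0761]
tool_rot: [-0.705, 0.706, 0.049, -0.055]
contact_force: [-13.8, -3.8, 8.4]
gripper_width: 0.0
time: 4.95
tool_pos: [0.4926, 0.2591, 0.076]
tool_rot: [-0.704, 0.706, 0.048, -0.057]
contact_force: [-21.8, -4.7, 13.6]
gripper_width: -0.003
```

The force rose to 22 N with no further motion, so the pusher is at its stop. Now I'll back off and let it spring back.

```bash
python3 -m jog '{"offset":[[-0.2,-0.029,0],[-0.2,-0.029,0],[-0.2,-0.029,0],[-0.2,-0.029,0],[-0.2,-0.029,0],[-0.2,-0.029,0],[-0.2,-0.029,0],[-0.2,-0.029,0],[-0.2,-0.029,0],[-0.2,-0.029,0],[-0.1,-0.015,0],[0,0,0]],"angular":[[0,0,0],[0,0,0],[0,0,0],[0,0,0],[0,0,0],[0,0,0],[0,0,0],[0,0,0],[0,0,0],[0,0,0],[0,0,0],[0,0,0]],"jaw":[0,0,0,0,0,0,0,0,0,0,0,0]}'
python3 -m jog '{"offset":[[0,0,0.6],[0,0,0.7],[0,0,0.7],[0,0,0.7],[0,0,0.3],[0,0,0]],"angular":[[0,0,0],[0,0,0],[0,0,0],[0,0,0],[0,0,0],[0,0,0]],"jaw":[0,0,0,0,0,0]}'
python3 - <<'E'
from h import *
im=manip.grab_frame('side');im=cv2.resize(im[185:275,210:330],None,fx=6,fy=6,interpolation=2)
cv2.imwrite('pics/side4.png',im)
im=manip.grab_frame('top');cv2.imwrite('pics/top4f.png',im);cv2.imwrite('pics/top4.png',cv2.resize(im[190:310,190:340],None,fx=5,fy=5,interpolation=2))
E
```

```text
time: 6.15
tool_pos: [0.3917, 0.2445, 0.0762]
tool_rot: [-0.705, 0.705, 0.052, -0.052]
contact_force: [0.1, -0.5, -0.2]
gripper_width: 0.001
time: 6.75
tool_pos: [0.3939, 0.2451, 0.229]
tool_rot: [0.706, -0.705, -0.054, 0.05]
contact_force: [-0.2, 0.2, 0.0]
gripper_width: 0.004
```

View pics/side4.png

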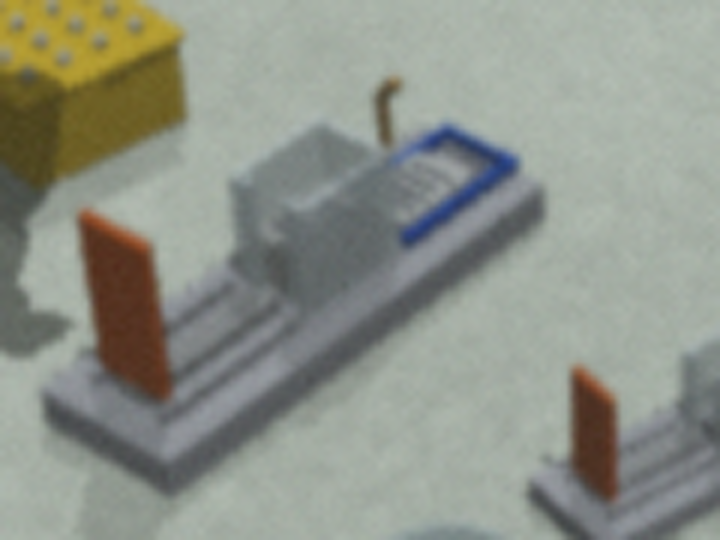

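View pics/top4.png

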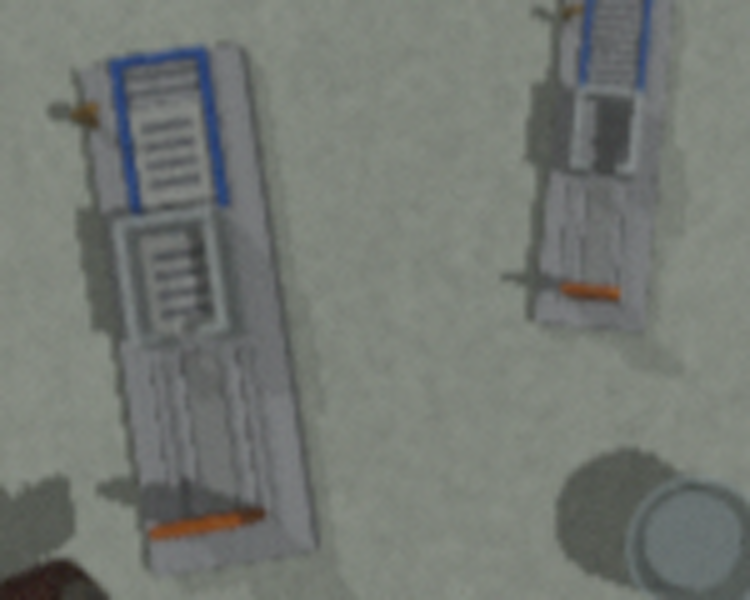

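The drying tray now holds the cassette: zoomed top view, blue end at about (165,100) and body down to about y=200. The paddle is back at its old place, and the stack looks lower inside the magazine. Next I'll go to the valve at height, turning the tool so its -x face will push towards +y.

```bash
python3 -m jog '{"offset":[[0.18,-0.59,0],[0.18,-0.59,0],[0.18,-0.59,0],[0.18,-0.59,0],[0.18,-0.59,0],[0.18,-0.59,0],[0.18,-0.59,0],[0.18,-0.59,0],[0.18,-0.59,0],[0.18,-0.59,0],[0.18,-0.59,0],[0.18,-0.59,0]],"angular":[[0,0,-1],[0,0,-1],[0,0,-1],[0,0,-1],[0,0,-1],[0,0,-1],[0,0,-1],[0,0,-1],[0,0,-1],[0,0,-1],[0,0,-1],[0,0,-1]],"jaw":[0,0,0,0,0,0,0,0,0,0,0,0]}'
python3 -m jog '{"offset":[[0.05,-0.04,0],[0,0,0],[0,0,0],[0,0,0],[0,0,0],[0,0,0]],"angular":[[0,0,-1],[0,0,-1],[0,0,-1],[0,0,-1],[0,0,-0.1],[0,0,0]],"jaw":[0,0,0,0,0,0]}'
python3 - <<'E'
from h import *
s=manip.state();q=s['tool_rot'];M=R.from_quat([q[1],q[2],q[3],q[0]]).as_matrix();print(M.round(3),s['tool_pos'],s['joint_pos'].round(2))
print('x yaw',np.degrees(np.arctan2(M[1,0],M[0,0])))
P=pose('wrist'); im=manip.grab_frame('wrist'); cv2.imwrite('pics/w5.png',im)
A=np.array([.5376,-.0824,0]);a=np.radians(1.35);ax=np.array([np.cos(a),np.sin(a),0]);Y=np.array([-ax[1],ax[0],0])
for n,(x,y,z) in dict(axis=(0,0,.077),tip=(-.042,0,.081),gt=(-.024,.0416,.045),wt=(-.048,0,.045),ypax=(0,-.085,.077)).items(): print(n,proj(P,A+ax*x+Y*y+[0,0,z]).round())
E
```

```text
time: 8.05
tool_pos: [0.4992, -0.1103, 0.2228]
tool_rot: [-0.6, 0.601, -0.375, 0.372]
contact_force: [0.1, 0.8, 0.4]
gripper_width: -0.003
time: 8.65
tool_pos: [0.502, -0.1111, 0.2241]
tool_rot: [-0.508, 0.509, -0.492, 0.49]
contact_force: [-0.2, 0.2, -0.1]
gripper_width: -0.002
[[ 0.034 -0.003  0.999]
 [-0.999  0.001  0.034]
 [-0.001 -1.    -0.003]] [ 0.5019904  -0.11111695  0.22407138] [-0.36 -0.21  1.87 -0.    1.48 -0.4 ]
x yaw -88.02792115415579
axis [361. 196.]
tip [310. 196.]
gt [331. 143.]
wt [304. 190.]
ypax [356. 292.]
```

View pics/w5.png

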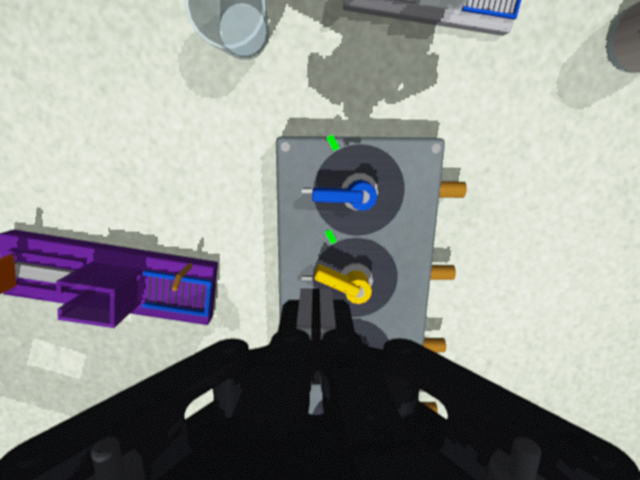

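The wrist view matches the prediction to within a few pixels: blue hub at (362,197) against (361,196), green tick at (333,143) against (331,143). The yellow lever's tip is at about (318,272), so I'll check the clearance there before descending.

```bash
python3 - <<'E'
from h import *
P=pose('wrist')
for n,u,v,z in [('ytip',318,262,.081),('ytip2',316,279,.081),('yhub',358,291,.077),('bhub',362,196,.077),('btip',314,192,.081),('btip_lo',314,200,.081)]: print(n,ray(P,(u,v),z).round(4))
E
```

```text
ytip [ 0.5049 -0.1395  0.081 ]
ytip2 [ 0.5037 -0.1552  0.081 ]
yhub [ 0.5415 -0.1669  0.077 ]
bhub [ 0.5389 -0.0823  0.077 ]
btip [ 0.4994 -0.0798  0.081 ]
btip_lo [ 0.4997 -0.0863  0.081 ]
```

There is about 52 mm between the yellow tip and the blue lever, and the fingers need about 22 mm, so I'll descend.

```bash
python3 -m jog '{"offset":[[0.1,0.02,-0.4],[0,0,-0.5],[0,0,-0.5],[0,0,-0.4],[0,0,-0.3],[0,0,-0.2],[0,0,0],[0,0,0]],"angular":[[0,0,0],[0,0,0],[0,0,0],[0,0,0],[0,0,0],[0,0,0],[0,0,0],[0,0,0]],"jaw":[0,0,0,0,0,0,0,0]}'
python3 - <<'E'
from h import *
im=manip.grab_frame('wrist'); cv2.imwrite('pics/w6.png',im)
im=manip.grab_frame('side');cv2.imwrite('pics/side6.png',cv2.resize(im[200:380,300:540],None,fx=3.3,fy=3.3))
E
```

```text
time: 9.5
tool_pos: [0.5083, -0.1106, 0.1119]
tool_rot: [0.508, -0.508, 0.491, -0.492]
contact_force: [-0.2, -0.1, 0.6]
gripper_width: -0.0
```

View pics/w6.png

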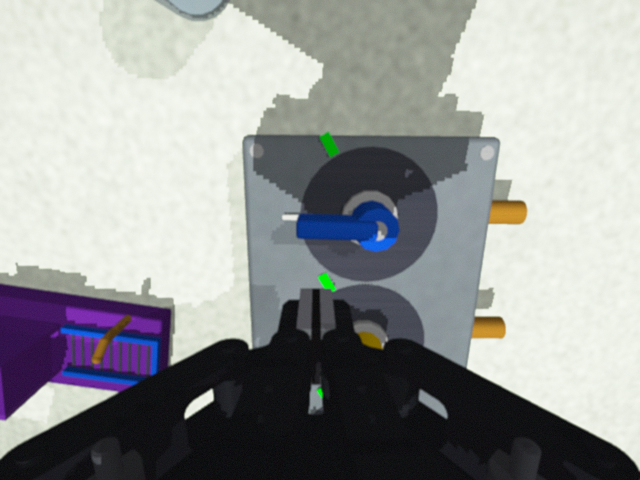

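View pics/side6.png

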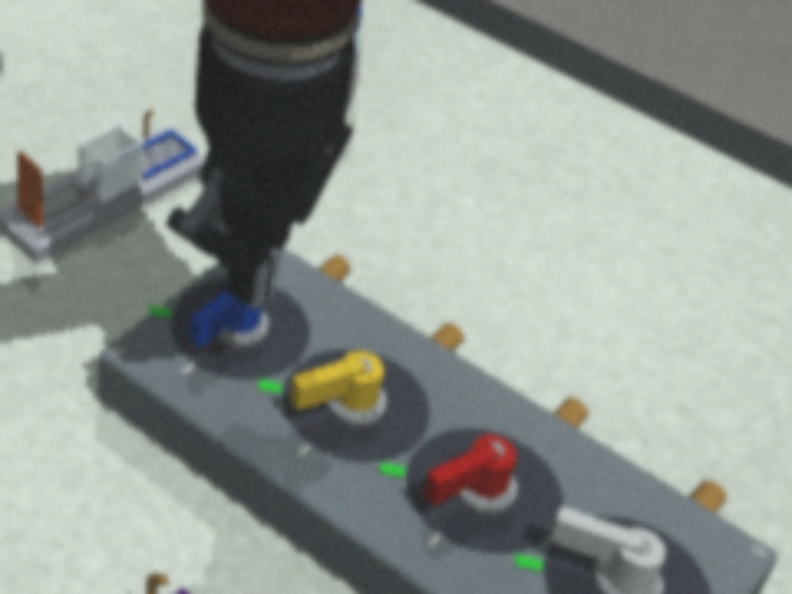

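```bash
python3 -m jog '{"offset":[[0,0,-0.3],[0,0,-0.3],[0,0,-0.2],[0,0,-0.08],[0,0,0],[0,0,0]],"angular":[[0,0,0],[0,0,0],[0,0,0],[0,0,0],[0,0,0],[0,0,0]],"jaw":[0,0,0,0,0,0]}'
python3 - <<'E'
from h import *
A=np.array([.538,-.0822]);b=np.radians(1.35);Rb=np.array([[np.cos(b),-np.sin(b)],[np.sin(b),np.cos(b)]])
prev=manip.state()['tool_pos'][:2];print(prev)
for d in range(0,61,6):
  t=np.radians(d);c=A+Rb@(.030*np.array([-np.cos(t),np.sin(t)])-.0155*np.array([np.sin(t),np.cos(t)]))
  print(d,c.round(4),((c-prev)/.05).round(3));prev=c
E
```

```text
time: 10.2
tool_pos: [0.508, -0.1105, 0.0674]
tool_rot: [0.508, -0.508, 0.492, -0.492]
contact_force: [-0.3, -0.5, 0.2]
gripper_width: -0.001
[ 0.50802605 -0.11049581]
0 [ 0.5084 -0.0984] [0.007 0.242]
6 [ 0.5068 -0.0952] [-0.031  0.064]
12 [ 0.5057 -0.0919] [-0.024  0.067]
18 [ 0.5048 -0.0885] [-0.017  0.069]
24 [ 0.5043 -0.085 ] [-0.009  0.07 ]
30 [ 0.5042 -0.0814] [-0.002  0.071]
36 [ 0.5045 -0.0779] [0.005 0.07 ]
42 [ 0.5051 -0.0744] [0.013 0.07 ]
48 [ 0.5061 -0.071 ] [0.02  0.068]
54 [ 0.5075 -0.0678] [0.027 0.065]
60 [ 0.5092 -0.0646] [0.034 0.062]
```

```bash
python3 -m jog '{"offset":[[0,0.12,0],[0.007,0.122,0],[-0.031,0.064,0],[-0.024,0.067,0],[-0.017,0.069,0],[-0.009,0.07,0],[-0.002,0.071,0],[0.005,0.07,0],[0.013,0.07,0],[0.02,0.068,0],[0,0,0],[0,0,0]],"angular":[[0,0,0],[0,0,0],[0,0,-1],[0,0,-1],[0,0,-1],[0,0,-1],[0,0,-1],[0,0,-1],[0,0,-1],[0,0,-1],[0,0,0],[0,0,0]],"jaw":[0,0,0,0,0,0,0,0,0,0,0,0]}'
python3 - <<'E'
from h import *
P=pose('wrist');im=manip.grab_frame('wrist'); cv2.imwrite('pics/w7.png',im)
s=manip.state();q=s['tool_rot'];M=R.from_quat([q[1],q[2],q[3],q[0]]).as_matrix();print('x yaw',np.degrees(np.arctan2(M[1,0],M[0,0])))
A=np.array([.538,-.0822,0])
a=np.radians(1.35);ax=np.array([np.cos(a),np.sin(a),0]);Y=np.array([-ax[1],ax[0],0])
for d in(40,48,60): t=np.radians(d); print(d,proj(P,A-ax*.042*np.cos(t)+Y*.042*np.sin(t)+[0,0,.081]).round())
print('hub',proj(P,A+[0,0,.077]).round())
E
```

```text
time: 11.4
tool_pos: [0.5061, -0.0705, 0.0676]
tool_rot: [0.265, -0.265, 0.656, -0.656]
contact_force: [0.4, 0.3, -0.4]
gripper_width: -0.001
x yaw -136.014307663317
40 [289. 303.]
48 [288. 289.]
60 [290. 268.]
hub [392. 286.]
```

View pics/w7.png

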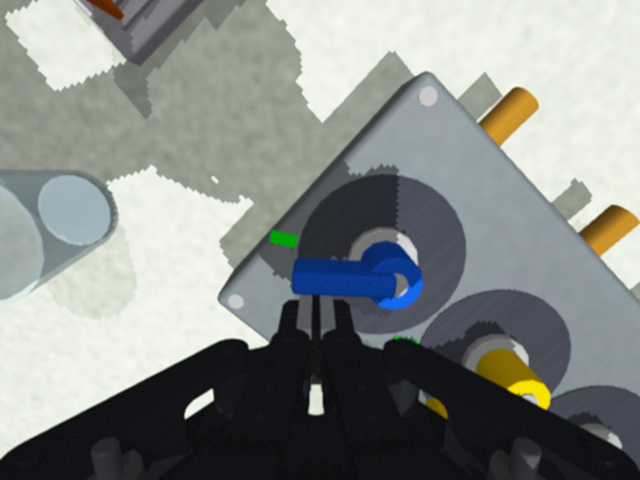

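The lever is at about 50° (hub at (397,286), tip at (294,282)) and the green tick is still ahead at (284,239). I'll do the last part slowly.

```bash
python3 -m jog '{"offset":[[0.009,0.022,0],[0.009,0.022,0],[0.009,0.021,0],[0.01,0.021,0],[0.011,0.021,0],[0,0,0],[0,0,0]],"angular":[[0,0,-0.34],[0,0,-0.33],[0,0,-0.33],[0,0,-0.33],[0,0,-0.33],[0,0,0],[0,0,0]],"jaw":[0,0,0,0,0,0,0]}'
python3 - <<'E'
from h import *
P=pose('wrist');im=manip.grab_frame('wrist'); cv2.imwrite('pics/w8.png',im[150:350,180:500].repeat(2,0).repeat(2,1))
A=np.array([.538,-.0822,0])
a=np.radians(1.35);ax=np.array([np.cos(a),np.sin(a),0]);Y=np.array([-ax[1],ax[0],0])
f=lambda X:((proj(P,X)-[180,150])*2).round()
for d in(52,60,68): t=np.radians(d); print(d,f(A-ax*.042*np.cos(t)+Y*.042*np.sin(t)+[0,0,.081]))
print('hub',f(A+[0,0,.081]),'gt',f(A-ax*.024+Y*.0416+[0,0,.045]))
E
```

```text
time: 12.15
tool_pos: [0.5082, -0.0655, 0.0674]
tool_rot: [0.207, -0.207, 0.676, -0.676]
contact_force: [-1.9, -1.8, 1.1]
gripper_width: 0.002
52 [217. 296.]
60 [216. 269.]
68 [219. 241.]
hub [430. 278.] gt [202. 210.]
```

View pics/w8.png

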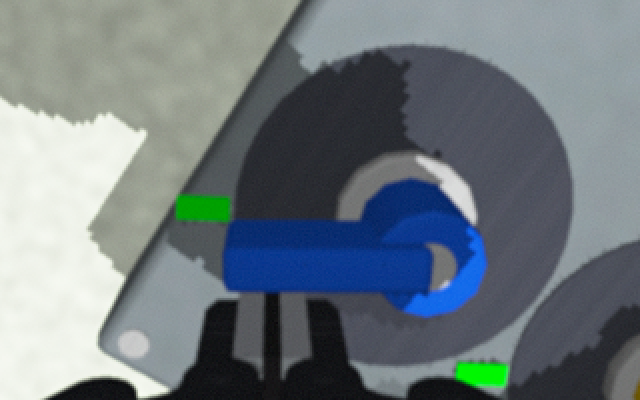

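The lever is at about 58–60°: hub at (440,270), tip at (224,269), matching the 60° prediction of (216,269). I'll back straight off and go up.

```bash
python3 -m jog '{"offset":[[-0.1,-0.06,0],[-0.16,-0.09,0],[-0.1,-0.06,0],[0,0,0.3],[0,0,0.7],[0,0,0.7],[0,0,0.7],[0,0,0.7],[-0.3,0.6,0],[-0.3,0.6,0],[0,0,0],[0,0,0]],"angular":[[0,0,0],[0,0,0],[0,0,0],[0,0,0],[0,0,0],[0,0,0],[0,0,0],[0,0,0],[0,0,0],[0,0,0],[0,0,0],[0,0,0]],"jaw":[0,0,0,0,0,0,0,0,0,0,0,0]}'
python3 - <<'E'
from h import *
P=pose('wrist');im=manip.grab_frame('wrist'); cv2.imwrite('pics/w9.png',im)
im=manip.grab_frame('side');cv2.imwrite('pics/side9.png',im)
im=manip.grab_frame('top');cv2.imwrite('pics/top9.png',im)
cv2.imwrite('pics/top9z.png',cv2.resize(im[190:290,360:540],None,fx=4.4,fy=4.4,interpolation=2))
E
```

```text
time: 13.4
tool_pos: [0.4605, -0.0159, 0.2234]
tool_rot: [-0.207, 0.206, -0.676, 0.677]
contact_force: [0.2, 0.1, -0.7]
gripper_width: 0.005
```

View pics/top9.png

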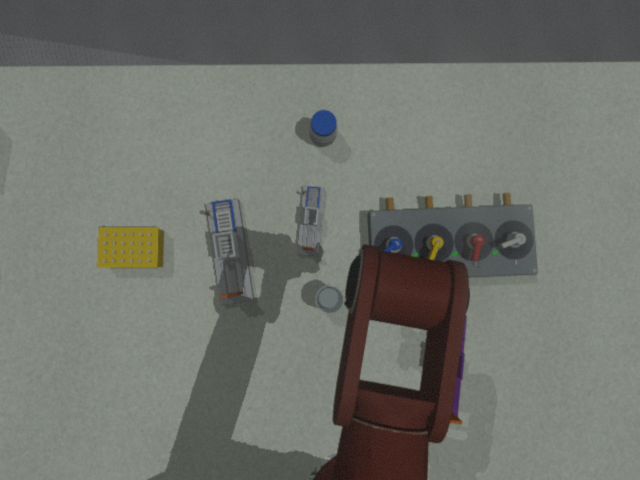

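View pics/w9.png

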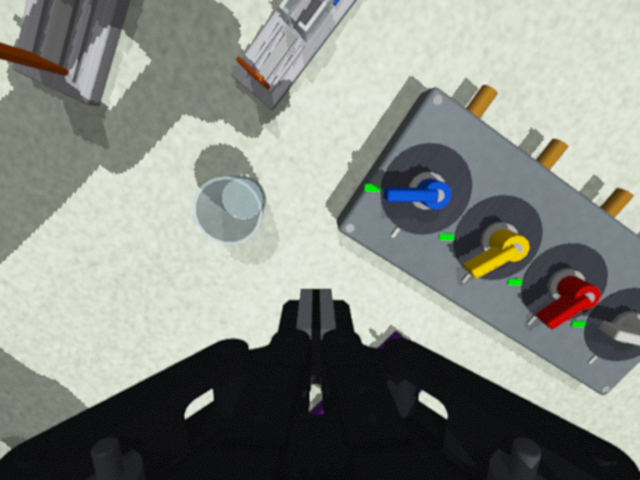

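View pics/side9.png

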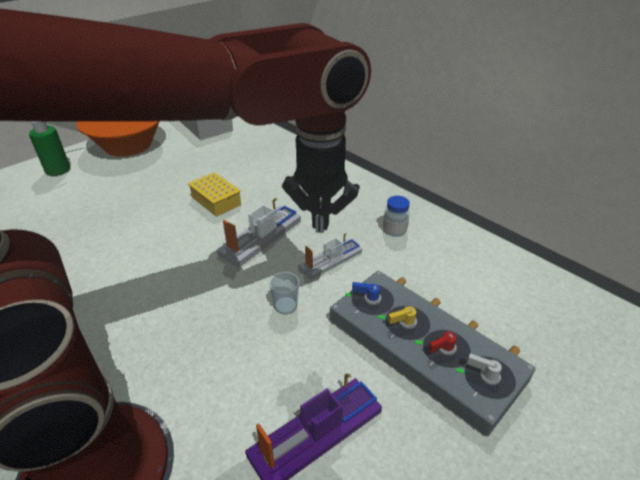

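In the wrist view the tool is clear, the hub is at (437,195), the lever tip at (388,196) and the green tick at (372,188). I'll put numbers on both results.

```bash
python3 - <<'E'
from h import *
P=pose('wrist');im=cv2.imread('pics/w9.png')
for n,A,z in[('hub',(439,194),.081),('tipc',(388,196),.081),('gt',(372,188),.045),('wt',(394,233),.045),('disc',(426,189),.045)]: print(n,ray(P,A,z).round(4))
h=ray(P,(439,194),.081)
for v in (194,196,198):
  t=ray(P,(388,v),.081)-h; print(v,'deg',np.degrees(np.arctan2(t[1],-t[0]))+1.35)
cv2.imwrite('pics/w9z.png',cv2.resize(im[130:250,340:500],None,fx=5,fy=5,interpolation=2))
T=pose('top');O=np.array([.5417,.2653,0]);a=np.radians(8.3);ax=np.array([np.cos(a),np.sin(a),0]);Y=np.array([-ax[1],ax[0],0])
for u,v in[(133,98),(195,88),(150,205),(212,200)]:
  p=ray(T,(190+u/5,190+v/5),.028)-O;print('cas',(p@ax).round(4),(p@Y).round(4))
E
```

```text
hub [ 0.5403 -0.082   0.081 ]
tipc [ 0.5161 -0.049   0.081 ]
gt [ 0.5134 -0.0419  0.045 ]
wt [ 0.4911 -0.0839  0.045 ]
disc [ 0.5398 -0.0829  0.045 ]
194 deg 57.45190415301571
196 deg 55.19482584689386
198 deg 52.92726684795678
cas 0.0803 0.0122
cas 0.0804 -0.0143
cas 0.034 0.0117
cas 0.0319 -0.0144
```

View pics/w9z.png

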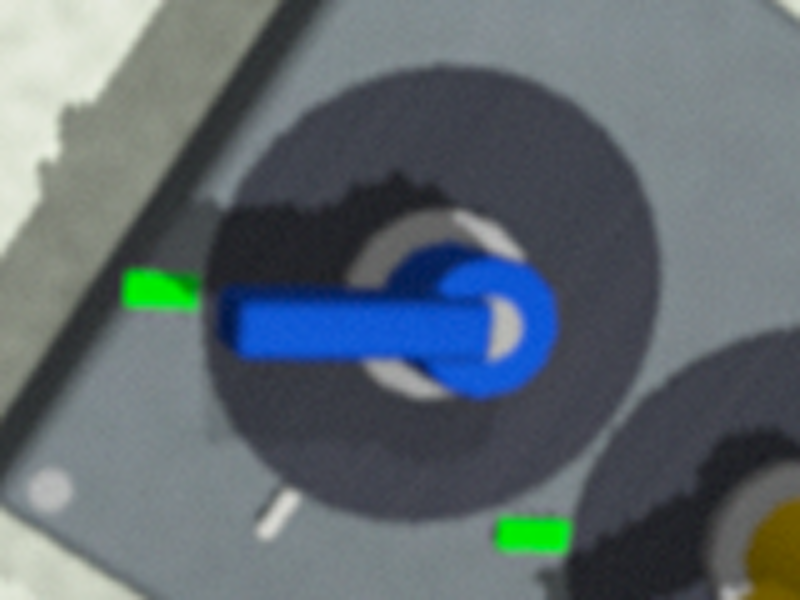

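By direction the lever is at about 58° (window 52–68°). The cassette's centre is about 57 mm ahead of the magazine's centre and within about 1.5 mm of its centre line. The bystanders are at the same pixels as before, so I'm handing in.

```bash
python3 -c "
from plant import manip
s=manip.state();print(s['time'],s['contact_force']);print(manip.job_done())"
```

```text
13.55 [ 1.12138111 -0.2170693  -0.14548913]
the job is handed in; nothing more can be done
None
```

I pushed the larger grey magazine's paddle in to its stop once, let it spring back, and then turned the blue lever to its green tick. The job was handed in at 13.55 s with the arm clear; the hand-in gave no verdict.

- **Paddle and cassette:** The push force rose to about 22 N with no further motion, so the stroke was full. Afterwards the paddle was back at its starting pixels. One cassette lay on the drying tray, its centre about 57 mm ahead of the magazine's centre (48–80 mm wanted) and about 1.5 mm off the centre line. The stack looked one lower, but I only judged that by eye.
- **Blue lever:** The line of the lever's edges gives about 58°, against 60° at the tick and a window of 52–68°. Single-point readings of the tip scattered between 53° and 57.5°, which disagrees a little but is still inside the window.
- **Neighbours and bystanders:** I felt no unexpected contact force near the red, yellow and white valves. They, the jar, the beaker and the tip box looked unmoved in the last pictures.

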